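Index the tilted drilling jig on by one hole

TASK

Bring the round wooden blank on the tilted drilling jig to its next drilling position: first back the black clamp wheel in the middle off by about a quarter turn with the index pin still in its hole, then pull the sprung index pin clear by its black knob, swing it clockwise (seen from above) to the very next hole and let it drop fully home there. Then screw the clamp wheel down tight again, and leave the things lying round the jig where they are.

Things in the scene. Friction and masses are not known exactly. Their poses are not given: they have to be found in the camera images.
- jig: The fixed jig: a plywood wedge stand, 262 x 190 mm, with a round plate on its 30 degree slope. Origin: on the table, plumb below the plate's centre. x is level and points uphill, away from the slope's low edge; y to the left looking uphill; z up. The slope's axis, about or along which plate, pin and wheel all work, points to (-0.5, 0, 0.866) in this frame: it leans 30 degrees towards the low side
- plate_centre (a point): Centre of the upper face of the aluminium index plate (244 mm across), 85 mm above the jig's origin; x points straight up the slope, z out along the slope's axis. Six 11 mm holes lie 60 degrees apart on a circle of radius 105 mm. On it turns the carrier: a plywood disc (172 mm) with the round wooden blank (140 mm across, its top 54 mm above the plate) and an aluminium arm with the index pin
- guide_bush (a point): Lower end of the steel drill bush (18 mm across) that the aluminium guide arm holds plumb over the uphill rim of the blank: fixed, an obstacle. 182 mm above the table and 21.5 mm uphill of the jig's origin, level; the arm's top lies 31 mm higher and its post stands 136 mm uphill of the origin
- wheel_grip (a point): Middle of the black eight-lobed clamp wheel (53 mm across, 22 mm high), on the axis of the plate above a 60 mm steel washer that lies on the blank; 81 mm above the plate's face when tight. z points out along the slope's axis. The wheel climbs its screw by 12 mm a turn as it is backed off, and sinks again as it is screwed down
- pin_knob (a point): Middle of the index pin's black round pull knob (26 mm across, 22 mm high), 105 mm from the plate's axis, 55 mm above its face with the pin home; the steel barrel below it, 17 mm across, ends 42 mm above the plate. z points out along the pin: the way to pull. x points away from the plate's axis. It starts in the hole nearest the low edge on the right, looking uphill
- next_hole (a point): Mouth of the hole into which the pin has to go, in the plate's upper face, 105 mm from the plate's axis and 60 degrees clockwise, seen from above, from where the pin starts: the hole nearest the low edge on the left, looking uphill. z points out of the plate along the slope's axis
- clamp_wheel (a joint): Turn of the clamp wheel, rad: 0 = screwed down tight, as it starts; grows anticlockwise, seen from above, as it is backed off; stop at 2.4. The last 0.3 rad or so press the washer on the blank, which brakes the carrier. The wheel stays where it is left and takes about 0.3 N m to turn
- carrier (a joint): Turn of the carrier with blank and index arm about the slope's axis, rad: 0 at the start, grows clockwise seen from above; 1.047 at the next hole. Turns with light friction once the wheel is backed off and the pin is out
- index_pin (a joint): How far the index pin is drawn out along its axis, m: 0 = home in a hole, 0.016 at its stop; it clears the plate at 0.010. A spring pushes it in, 5 N when home to 10.5 N when fully out; let go between two holes it rides on the plate and snaps into the next one that it meets
- spanner_2_mid (a point): Centre of a loose steel spanner, 160 x 28 x 7 mm, on the table left of the jig: leave alone
- carpenter_pencil_1_mid (a point): Centre of a loose flat red pencil, 181 x 11 x 8 mm, on the table in front of the jig: leave alone
- spare_star_knob_mid (a point): Centre of a loose spare black star knob, 44 mm across and 46 mm high, on the table left of the jig's low side: leave alone

How it is judged:
On the way, in this order (a step that is already met when the one before it is completed fails the run):
1. the clamp wheel is backed off by at least 0.9 rad while the pin is still home in its first hole (value of joint clamp_wheel above 0.9 rad and value of joint carrier between -0.03 and 0.03 rad and value of joint index_pin below 0.002 m), for 0.1 s.
2. the pin is drawn clear of the plate (value of joint index_pin above 0.01 m), for 0.1 s.
3. the carrier stands one hole on clockwise and the pin is home in that hole, with the wheel still backed off (value of joint carrier between 1.022 and 1.072 rad and value of joint index_pin below 0.002 m and value of joint clamp_wheel above 0.5 rad), for 0.2 s.
4. the clamp wheel is screwed down tight (value of joint clamp_wheel below 0.15 rad), for 0.2 s.
At the end, for the whole second after the job is handed in: The index pin is home in the next hole clockwise (carrier at 1.047 rad within 0.025, pin drawn out less than 2 mm), the clamp wheel is screwed down tight (within 0.15 rad of fully tight), and all is at rest (value of joint carrier between 1.022 and 1.072 rad and value of joint index_pin below 0.002 m and value of joint clamp_wheel below 0.15 rad and velocity of joint each of carrier, clamp_wheel below 0.05 rad/s); the robot touches nothing.
It fails at once if the spanner was moved by more than 3 cm (distance of spanner_2_mid from where it was at the start of the episode above 0.03 m).
It fails at once if the pencil was moved by more than 3 cm (distance of carpenter_pencil_1_mid from where it was at the start of the episode above 0.03 m).
It fails at once if the spare star knob was moved by more than 3 cm (distance of spare_star_knob_mid from where it was at the start of the episode above 0.03 m).
It also fails if it takes over 56 s, if anything falls off the work surface, if the arm or the gripper's body presses on something with over 40 N, if the wrist force passes 120 N, or if a joint passes its speed limit or range.

ROBOT

A 6-joint arm with a two-finger parallel gripper is mounted at the origin on the work surface; the furniture and walls round the work are solid. World frame = base frame: x ahead of the robot, y to its left, z up, the work surface at z = 0. Lengths are in m, angles in rad, forces in N, time in s.
With the tool pointing down it reaches from about 0.35 to 0.975 m from the base axis. Payload 4.9 kg.
Tool frame: the origin (TCP) lies on the mounting face of the last link; the fingertips stand 173 mm ahead of it and the grasp point (between the pads) lies 155 mm ahead of it; z points along the fingers, y is the direction in which the jaws open and shut (so a half turn about z gives the same grasp; the last joint's range is limited). The gripper opens to 85 mm and grips with 20 to 120 N. Pads are 22 mm wide; open, the fingers measure 114 mm over their backs; the gripper's body (76 mm by 85 mm) begins 54 mm behind the grasp point. The pads swing forward as they close: fully open they stand 13 mm farther back than shut.
Start: joints at [-0.119, 0.053, 1.613, -0, 1.476, -0.119], TCP at [0.625, 0, 0.405] pointing down, gripper open.
Joint ranges: [-3.01, 3.01], [-1.01, 2.22], [0.06, 2.58], [-1.02, 4.17], [0.09, 2.62], [-3.14, 3.14]. Speed limits (rad/s): [2.57, 2.57, 3.14, 3.14, 3.14, 3.14].

INTERFACE

Orientations are given as a rotation vector (axis times angle).
In Python, from station import ctrl gives the robot as it stands. The module is installed in compiled form; this text tells all that it offers.
- The arm moves only by the tool jog_arm, never from a script. Its argument "steps" is a list of rows, each a list of 2 entries, a list of its own where there are three numbers: the shift along the tool's x, y, z in cm, then the turn, a rotation vector about the tool's x, y, z in degrees. In form: [[[tx, ty, tz], [rx, ry, rz]], ...]. A call has 1 to 8 rows; each row shifts and turns the pose as measured when the row begins, along the tool's axes as they then stand; what a row does not reach is not made up. A row lasts 1/10 s, in which the tool goes at most 50 mm and 8.59 degrees, less where a joint would pass 70% of its speed; a pose out of reach is approached as far as the arm can. A call is refused whole if a number of a shift passes 5 or a number of a turn 8.59, either way. A call with a gripper value outside its range is refused whole. "fingers" is the gripper command: -1 is shut, 1 is fully open, values between are in proportion, set as the call begins (left out, the last holds). The fingers move at their own pace and stop on an object; "grip_force" is the grip in N (left out, the last holds). Time passes only in rows, so rows that do not move let the fingers close. It gives the time, the measured TCP pose, the force and the opening at its end, in the units of the state.
- ctrl.get_obs(): the state, without advancing time (a new reading comes with each control period).
- ctrl.get_image(name): name is "scene" or "side" or "wrist"; returns the picture (420x560x3 uint8, red, green, blue); there is no depth.
- ctrl.camera_info(name): a dict with "K" (3x3 intrinsics, pixels), "camera_from_world" (4x4, takes a point from world to camera coordinates). Camera axes: x right, y up, looking along -z (the intrinsics and any distortion apply to the point x, -y, -z); pixel columns grow to the right and rows downward; lengths in m; the calibration is good to about 2 mm. A picture is of the moment at which its call begins: read the wrist's pose just before it. camera_info takes no time and is no camera call; for the wrist camera it gives the pose at the moment of the call.
- ctrl.finish_job(): hands the job in, once; it reports no verdict.
The state is a dict: "t": time; "q": joint angles; "dq": joint speeds; "effort": joint torques, N m; "tool_pos": TCP position; "tool_rot": TCP orientation; "contact_force": force on the tool from outside, world axes, zero at the start; "wrist_torque": the same for the moment, N m; "opening": finger opening in m.
Only numpy, scipy, OpenCV 4.12 (cv2) and the standard library are available. Lean on these libraries where they do the work, as an engineer would, in place of code of your own. Each camera call takes 0.05 s, during which the arm holds its last target.

## Working session

There is one attempt and no reset: what is moved stays moved. The work goes in short steps, Python scripts to look and compute and a tool call to move; the robot and the scene stay as the last step left them, time stands still between calls to the robot, and variables do not carry over. Pictures are saved under pics/ and viewed, and the job is handed in when it is done.

Besides the shell and the picture viewer there is one more tool, called as a command line: name --argument value ..., lists and objects as JSON in quotes. jog_arm: Moves the arm, as the interface text tells. Its arguments: {"type":"object","properties":{"steps":{"type":"array","items":{"type":"array"}},"fingers":{"type":"number"},"grip_force":{"type":"number"}},"required":["steps"]}

```bash
mkdir -p pics; ls; python3 - <<'E'
from station import ctrl
import cv2
print(ctrl.get_obs())
for n in ["scene","side","wrist"]:
    i=ctrl.camera_info(n); print(n,i["K"],i["camera_from_world"], [k for k in i])
    cv2.imwrite(f"pics/{n}0.png",ctrl.get_image(n)[:,:,::-1])
E
```

```text
pics
{'t': 0.0, 'q': array([-1.19009514e-01,  5.33321042e-02,  1.61429635e+00, -3.03945719e-05,
        1.47597668e+00, -1.18995866e-01]), 'dq': array([-0.0012398 , -0.00117359, -0.00095115, -0.00172381,  0.00119815,
       -0.00018893]), 'effort': array([ 2.70554956e-04, -3.93670499e+01, -3.70175600e+01, -1.62778279e-04,
        6.93513779e-03, -6.06393527e-06]), 'tool_pos': array([6.24728720e-01, 2.36748141e-05, 4.03476602e-01]), 'tool_rot': array([-2.22034759e+00, -2.22032374e+00,  1.99047779e-03]), 'contact_force': array([ 0.01690936, -0.12251095, -0.08801013]), 'wrist_torque': array([ 0.02342513, -0.02351976, -0.05935062]), 'opening': 0.08587688708627601}
scene [[454.85071992   0.         279.87694129]
 [  0.         454.85071992 208.799355  ]
 [  0.           0.           1.        ]] [[-0.64777146 -0.76169961 -0.01434698  0.58123627]
 [ 0.31246028 -0.28280638  0.90685673 -0.22538451]
 [-0.69480984  0.58295304  0.42119477 -0.67056058]
 [ 0.          0.          0.          1.        ]] ['K', 'camera_from_world']
side [[451.14556313   0.         284.20234739]
 [  0.         451.14556313 213.94362977]
 [  0.           0.           1.        ]] [[-0.87885819 -0.47697627 -0.01009537  0.65549278]
 [ 0.25454037 -0.48669351  0.83566658 -0.1256877 ]
 [-0.40350648  0.73186274  0.5491443  -0.86544515]
 [ 0.          0.          0.          1.        ]] ['K', 'camera_from_world']
wrist [[341.33966642   0.         281.72061963]
 [  0.         341.33966642 204.10954012]
 [  0.           0.           1.        ]] [[ 9.99997332e-01  1.20134930e-04 -2.30678823e-03 -6.23371408e-01]
 [-7.81167565e-04  9.57395886e-01 -2.88777610e-01  3.67445465e-02]
 [ 2.17381729e-03  2.88778641e-01  9.57393425e-01 -3.80543458e-01]
 [ 0.00000000e+00  0.00000000e+00  0.00000000e+00  1.00000000e+00]] ['K', 'camera_from_world']
```

View pics/scene0.png

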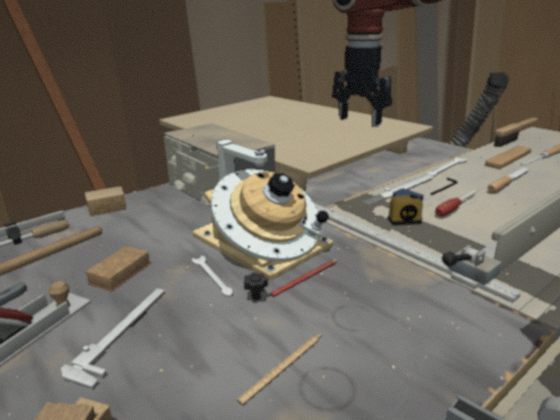

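View pics/side0.png

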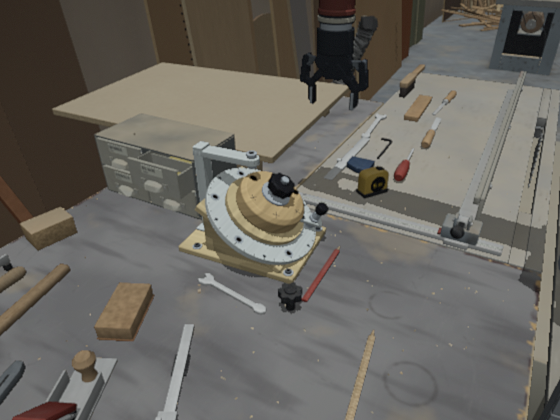

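View pics/wrist0.png

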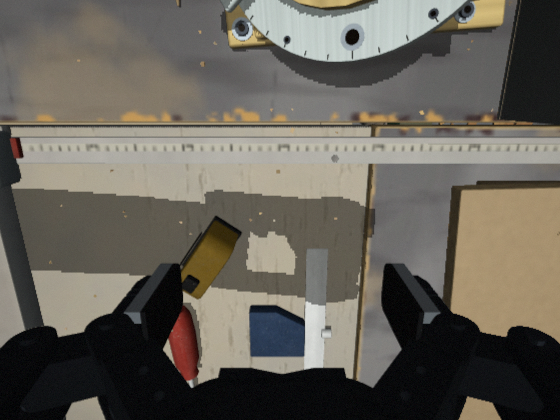

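```bash
python3 - <<'E'
import cv2, numpy as np
a=cv2.imread("pics/scene0.png")[140:310,180:350]; b=cv2.imread("pics/side0.png")[130:320,170:360]
a=cv2.resize(a,(400,400),interpolation=2); b=cv2.resize(b,(400,400),interpolation=2)
cv2.imwrite("pics/zoom0.png",np.hstack([a,b]))
E
cat > h.py <<'E'
import numpy as np, cv2
from scipy.spatial.transform import Rotation as R
from station import ctrl
def P(n):
    i=ctrl.camera_info(n); T=np.diag([1,-1,-1])@i["camera_from_world"][:3]
    return i["K"]@T
def tri(d):
    A=[]
    for n,(u,v) in d.items():
        p=P(n); A+= [u*p[2]-p[0], v*p[2]-p[1]]
    A=np.array(A); x=np.linalg.svd(A/np.linalg.norm(A[:,:3],axis=1)[:,None])[2][-1]
    return x[:3]/x[3]
def proj(n,X):
    h=P(n)@np.r_[X,1]; return h[:2]/h[2]
def ray(n,uv,z):
    p=P(n); c=-np.linalg.solve(p[:,:3],p[:,3]); d=np.linalg.solve(p[:,:3],[*uv,1]); return c+d*(z-c[2])/d[2]
E
```

```text
(no output)
```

View pics/zoom0.png

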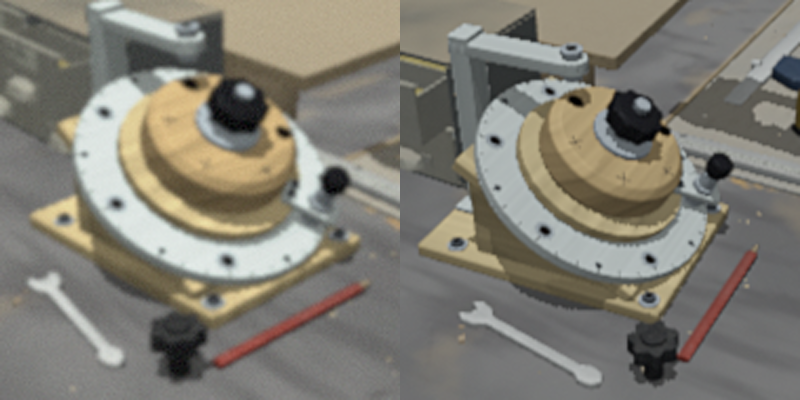

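```bash
python3 - <<'E'
from h import *
S={}
for n in ["scene","side"]:
    im=cv2.imread(f"pics/{n}0.png"); m=(im.max(2)<62).astype(np.uint8)
    N,l,st,c=cv2.connectedComponentsWithStats(m)
    for k in range(1,N):
        if st[k,4]>50 and 180<c[k,0]<360 and 150<c[k,1]<310: print(n,c[k],st[k])
W=tri({"scene":(280.7,183.8),"side":(281.6,185.5)}); K=tri({"scene":(322,217),"side":(321,209.3)})
print(W,K, [proj(n,W) for n in("scene","side")],[proj(n,K) for n in("scene","side")])
E
```

```text
scene [269.875      163.32142857] [264 155  10  15  56]
scene [243.80392157 163.23529412] [234 159  23   9  51]
scene [279.98863636 185.81818182] [269 174  24  22 352]
scene [321.97849462 216.80645161] [317 212  11  11  93]
scene [255.54433498 286.0320197 ] [245 274  23  28 406]
side [220.51818182 166.47727273] [211 160  26  18 220]
side [195.19117647 182.88235294] [192 163   7  41  68]
side [353.24137931 168.18965517] [347 163  15  10  58]
side [280.7010989  186.35164835] [268 173  30  26 455]
side [321.05785124 208.7768595 ] [315 203  13  13 121]
side [289.76873662 295.91648822] [278 283  24  29 467]
[0.62736864 0.22493798 0.15677808] [0.56968181 0.16356947 0.08416445] [array([280.50737082, 184.18618423]), array([281.73414962, 185.07172221])] [array([321.88906854, 217.21738817]), array([321.07256202, 209.06778376])]
```

```bash
cat >> h.py <<'E'
import os,json
G=0.155
def jig():
    return json.load(open("jig.json")) # O x,y ; yaw
def frame():
    j=jig(); Z=R.from_euler('z',j["yaw"]).as_matrix()
    a=Z@[-.5,0,.866025]; up=Z@[.866025,0,.5]; C=np.array([*j["O"],.085])
    return C,up,Z[:,1],a     # plate centre, plate x, y, axis
def plate2w(p):
    C,u,y,a=frame(); return C+u*p[0]+y*p[1]+a*p[2]
def w2plate(p):
    C,u,y,a=frame(); d=np.asarray(p)-C; return np.array([d@u,d@y,d@a])
def target(p,phi_deg):
    """grasp point at plate coords p; tool z=-a; tool x at plate angle phi (deg ccw from uphill)"""
    C,u,y,a=frame(); f=np.radians(phi_deg); x=np.cos(f)*u+np.sin(f)*y
    M=np.c_[x,np.cross(-a,x),-a]; return plate2w(p)-G*M[:,2],M
def pose():
    o=ctrl.get_obs(); return o["tool_pos"],R.from_rotvec(o["tool_rot"]).as_matrix(),o
def plan(t,M,n):
    p,m,_=pose(); rv=R.from_matrix(m.T@M).as_rotvec()/n; d=(t-p)/n; out=[]
    for k in range(n):
        out.append([list(np.round(m.T@d*100,2)),list(np.round(np.degrees(rv),2))]); m=m@R.from_rotvec(rv).as_matrix()
    print("rows",str(out).replace("np.float64(","").replace(")","").replace(" ",""))
def where():
    p,m,o=pose(); g=w2plate(p+G*m[:,2]); C,u,y,a=frame()
    print("t %.2f grasp(plate mm) %s phi %.1f tilt %.2f open %.1f F %s T %s q6 %.2f q %s"%(o["t"],np.round(g*1000,1),np.degrees(np.arctan2(m[:,0]@y,m[:,0]@u)),np.degrees(np.arccos(np.clip(-m[:,2]@a,-1,1))),o["opening"]*1000,np.round(o["contact_force"],1),np.round(o["wrist_torque"],2),o["q"][5],np.round(o["q"],2)))
E
python3 - <<'E'
from h import *
W=np.array([.62737,.22494,.15678]);K=np.array([.56968,.16357,.08416])
d=W-K; yaw=np.arctan2(d[1],d[0])-np.arctan2(.0525,.0657)
Z=R.from_euler('z',yaw).as_matrix(); O=(W-Z@[-.0405,0,0]+K-Z@[-.10625,-.0525,0])/2
json.dump({"O":list(O[:2]),"yaw":yaw},open("jig.json","w")); print(O,np.degrees(yaw)); where()
t,M=target([0,0,.20],180); print(t,M); plan(t,M,14)
E
```

```text
[0.66744237 0.23063287 0.12047   ] 8.142490719652589
t 0.15 grasp(plate mm) [  16.8 -222.2  179.4] phi 82.9 tilt 30.09 open 85.5 F [ 0.9 -0.3 -0.3] T [ 0.04  0.01 -0.06] q6 -0.12 q [-0.12  0.05  1.61  0.    1.48 -0.12]
[0.49173177 0.20549259 0.39243888] [[-8.57294509e-01 -1.41635299e-01  4.94959446e-01]
 [-1.22659795e-01  9.89918200e-01  7.08176988e-02]
 [-5.00000000e-01  5.55111512e-17 -8.66025000e-01]]
rows [[[1.47,-0.95,0.08],[-1.83,-1.59,-6.83]],[[1.57,-0.77,0.01],[-1.83,-1.59,-6.83]],[[1.65,-0.58,-0.05],[-1.83,-1.59,-6.83]],[[1.71,-0.37,-0.12],[-1.83,-1.59,-6.83]],[[1.73,-0.16,-0.17],[-1.83,-1.59,-6.83]],[[1.74,0.05,-0.22],[-1.83,-1.59,-6.83]],[[1.71,0.26,-0.27],[-1.83,-1.59,-6.83]],[[1.66,0.47,-0.3],[-1.83,-1.59,-6.83]],[[1.58,0.68,-0.33],[-1.83,-1.59,-6.83]],[[1.48,0.87,-0.35],[-1.83,-1.59,-6.83]],[[1.35,1.05,-0.35],[-1.83,-1.59,-6.83]],[[1.21,1.21,-0.35],[-1.83,-1.59,-6.83]],[[1.05,1.36,-0.34],[-1.83,-1.59,-6.83]],[[0.87,1.49,-0.32],[-1.83,-1.59,-6.83]]]
```

jog_arm --steps '[[[1.5,-1,0.1],[-1.8,-1.6,-6.8]],[[1.6,-0.8,0],[-1.8,-1.6,-6.8]],[[1.65,-0.6,0],[-1.8,-1.6,-6.8]],[[1.7,-0.4,-0.1],[-1.8,-1.6,-6.8]],[[1.7,-0.2,-0.2],[-1.8,-1.6,-6.8]],[[1.7,0,-0.2],[-1.8,-1.6,-6.8]],[[1.7,0.3,-0.3],[-1.8,-1.6,-6.8]],[[1.7,0.5,-0.3],[-1.8,-1.6,-6.8]]]' --fingers 1

```text
t: 0.95
tool_pos: [0.5432, 0.1185, 0.3918]
tool_rot: [0.801, 2.698, 0.023]
contact_force: [0.4, 0.7, -0.8]
opening: 0.0853
```

```bash
python3 - <<'E'
from h import *
where();t,M=target([0,0,.20],180); plan(t,M,7)
E
```

```text
t 0.95 grasp(plate mm) [  -0.2 -112.   184.9] phi 140.0 tilt 14.26 open 85.3 F [ 0.4  0.7 -0.8] T [ 0.03  0.1  -0.05] q6 -0.86 q [ 0.1  -0.18  1.86 -0.12  1.15 -0.86]
rows [[[1.24,0.66,-0.33],[-1.56,-1.37,-5.6]],[[1.16,0.79,-0.34],[-1.56,-1.37,-5.6]],[[1.07,0.9,-0.35],[-1.56,-1.37,-5.6]],[[0.97,1.01,-0.34],[-1.56,-1.37,-5.6]],[[0.86,1.11,-0.34],[-1.56,-1.37,-5.6]],[[0.74,1.2,-0.32],[-1.56,-1.37,-5.6]],[[0.61,1.27,-0.31],[-1.56,-1.37,-5.6]]]
```

jog_arm --steps '[[[1.2,0.7,-0.3],[-1.6,-1.4,-5.6]],[[1.2,0.8,-0.3],[-1.6,-1.4,-5.6]],[[1.1,0.9,-0.3],[-1.6,-1.4,-5.6]],[[1,1,-0.3],[-1.6,-1.4,-5.6]],[[0.9,1.1,-0.3],[-1.6,-1.4,-5.6]],[[0.7,1.2,-0.3],[-1.6,-1.4,-5.6]],[[0.6,1.3,-0.3],[-1.6,-1.4,-5.6]],[[0,0,0],[0,0,0]]]'

```text
t: 1.75
tool_pos: [0.4858, 0.2099, 0.3857]
tool_rot: [-0.232, 2.604, 0.055]
contact_force: [0.4, -0.3, -0.8]
opening: 0.0852
```

```bash
python3 - <<'E'
from h import *
where();t,M=target([0,0,.20],180); plan(t,M,1)
for k,(n,X) in {"wheel":(0,[0,0,.081]),"pin":(0,[-.0909,-.0525,.055]),"hole":(0,[-.0909,.0525,0]),"c":(0,[0,0,0])}.items(): print(k,proj("wrist",plate2w(X)).round(1))
cv2.imwrite("pics/w1.png",ctrl.get_image("wrist")[:,:,::-1])
np.save("Pw1.npy",P("wrist"))
E
```

```text
t 1.75 grasp(plate mm) [ -7.1   7.1 196.7] phi -178.1 tilt 0.77 open 85.2 F [ 0.4 -0.3 -0.8] T [-0.03  0.18 -0.05] q6 -1.44 q [ 0.28 -0.29  1.98 -0.07  0.92 -1.44]
rows [[[-0.78,-0.54,-0.33],[0.71,0.3,1.85]]]
wheel [268.5 213.5]
pin [200.3  82.9]
hole [331.4  89.7]
c [270.5 186.6]
```

View pics/w1.png

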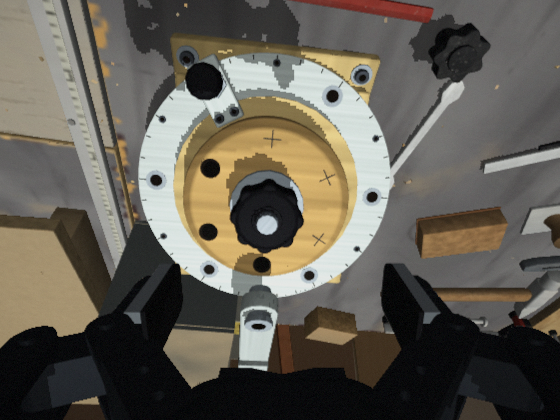

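```bash
python3 - <<'E'
from h import *
from scipy.optimize import least_squares
Pw=np.load("Pw1.npy")
obs=[([.105*np.cos(np.radians(b)),.105*np.sin(np.radians(b)),0],uv) for b,uv in {150:(332.5,96.5),90:(372,197),30:(309,275),-30:(209,269),-90:(156,181)}.items()]
obs+=[([-.0909,-.0525,.066],(206,80)),([0,0,.092],(267,216))]
def f(x,res=True):
    Z=R.from_euler('z',x[2]).as_matrix(); C=np.array([x[0],x[1],.085+x[3]])
    r=[]
    for p,uv in obs:
        X=C+Z@[.866025*p[0]-.5*p[2],p[1],.5*p[0]+.866025*p[2]]; h=Pw@np.r_[X,1]; r+=list(h[:2]/h[2]-uv)
    return np.array(r)
j=jig(); s=least_squares(f,[*j["O"],j["yaw"],0],loss="soft_l1"); print(j,s.x,np.degrees(s.x[2])); print(s.fun.reshape(-1,2).round(1))
x=s.x; O=np.array(x[:2]);
print("3cam wheel/knob from this:")
im=cv2.imread("pics/w1.png")[40:280,130:400]; cv2.imwrite("pics/w1z.png",cv2.resize(im,(675,600),interpolation=2))
E
```

```text
{'O': [0.6674423695657355, 0.2306328682324821], 'yaw': 0.14211327237102023} [6.70340067e-01 2.26484267e-01 6.35213412e-02 1.37086040e-04] 3.6395047620230487
[[ 0.4 -0.2]
 [-0.3 -0.2]
 [-0.3 -0.2]
 [-0.1 -0.5]
 [ 0.5 -1.9]
 [-2.1  0.4]
 [ 1.   4.6]]
3cam wheel/knob from this:
```

View pics/w1z.png

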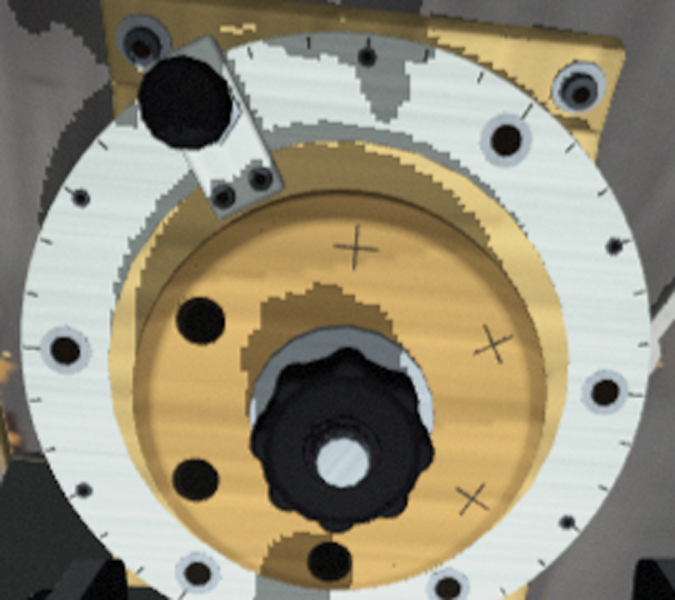

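```bash
python3 - <<'E'
from h import *
json.dump({"O":[.67034,.22648],"yaw":.06352},open("jig.json","w"))
print(plate2w([0,0,.081]),plate2w([-.0909,-.0525,.055]))
print("triang W,K in plate mm",w2plate([.62737,.22494,.15678])*1e3,w2plate([.56968,.16357,.08416])*1e3)
for n in("scene","side"): print(n,[proj(n,plate2w(X)).round(1) for X in([0,0,.081],[-.0909,-.0525,.055],[-.0909,.0525,0],[0,.105,0])])
where()
E
python3 - <<'E'
import cv2
for n,(u,v) in {"scene":(180,140),"side":(170,130)}.items():
    im=cv2.imread(f"pics/{n}0.png")[v+30:v+170,u:u+180]; cv2.imwrite(f"pics/z_{n}.png",cv2.resize(im,(720,560),interpolation=2))
E
```

```text
[0.62992168 0.22390917 0.15514803] [0.5676651  0.16734321 0.08718138]
triang W,K in plate mm [-1.33270427  1.19072505 83.65382285] [-90.87661766 -56.39350396  51.49771591]
scene [array([280.1, 184.5]), array([321.3, 216.8]), array([275.3, 250.7]), array([228.4, 226.2])]
side [array([280.8, 185.3]), array([321.3, 209. ]), array([287.9, 253. ]), array([237.9, 239. ])]
t 1.80 grasp(plate mm) [ -9.3   2.5 198. ] phi -174.4 tilt 2.92 open 85.3 F [ 0.2  0.6 -1. ] T [-0.07  0.25  0.02] q6 -1.44 q [ 0.28 -0.29  1.98 -0.07  0.92 -1.44]
```

View pics/z_scene.png

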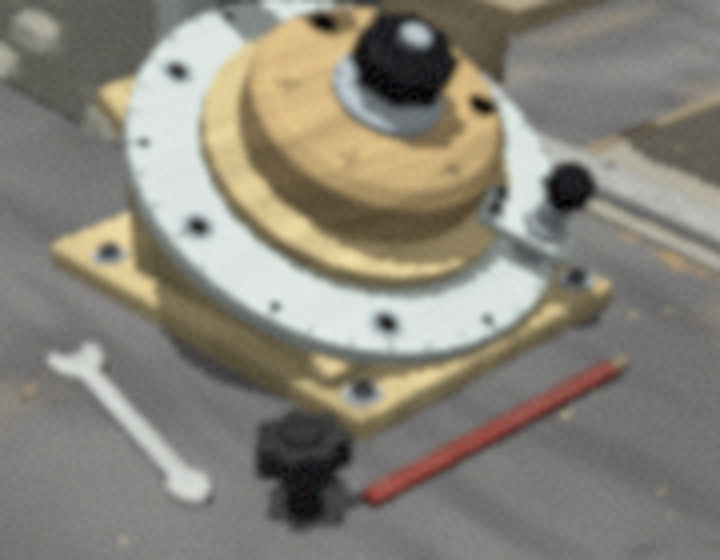

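View pics/z_side.png

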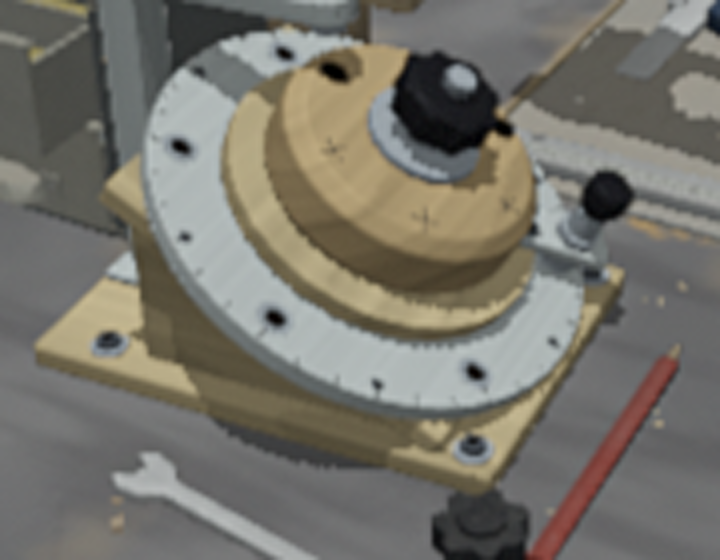

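```bash
python3 - <<'E'
from h import *
t,M=target([0,0,.13],160); plan(t,M,5)
E
```

```text
rows [[[-0.19,0.02,1.36],[0.59,-0.04,5.13]],[[-0.19,0.05,1.36],[0.59,-0.04,5.13]],[[-0.18,0.08,1.36],[0.59,-0.04,5.13]],[[-0.17,0.11,1.36],[0.59,-0.04,5.13]],[[-0.16,0.14,1.36],[0.59,-0.04,5.13]]]
```

jog_arm --steps '[[[-0.2,0,1.4],[0.6,0,5.1]],[[-0.2,0.05,1.4],[0.6,0,5.1]],[[-0.2,0.1,1.4],[0.6,0,5.1]],[[-0.2,0.1,1.4],[0.6,0,5.1]],[[-0.2,0.15,1.4],[0.6,0,5.1]],[[0,0,0],[0,0,0]]]'

```text
t: 2.4
tool_pos: [0.5337, 0.2139, 0.329]
tool_rot: [0.416, 2.599, 0.141]
contact_force: [0.5, -0.2, 0.2]
opening: 0.0851
```

```bash
python3 - <<'E'
from h import *
where(); t,M=target([0,0,.081],160); plan(t,M,5)
print(proj("wrist",plate2w([0,0,.081])))
cv2.imwrite("pics/w2.png",ctrl.get_image("wrist")[:,:,::-1])
E
```

```text
t 2.40 grasp(plate mm) [  2.1  -5.3 124.9] phi 158.3 tilt 0.66 open 85.1 F [ 0.5 -0.2  0.2] T [-0.    0.17 -0.05] q6 -0.91 q [ 0.27 -0.11  1.93 -0.15  0.83 -0.91]
rows [[[0.08,0.06,0.88],[-0.13,-0.03,-0.34]],[[0.09,0.06,0.88],[-0.13,-0.03,-0.34]],[[0.09,0.06,0.88],[-0.13,-0.03,-0.34]],[[0.09,0.05,0.88],[-0.13,-0.03,-0.34]],[[0.09,0.05,0.88],[-0.13,-0.03,-0.34]]]
[288.70744488 238.79028947]
```

View pics/w2.png

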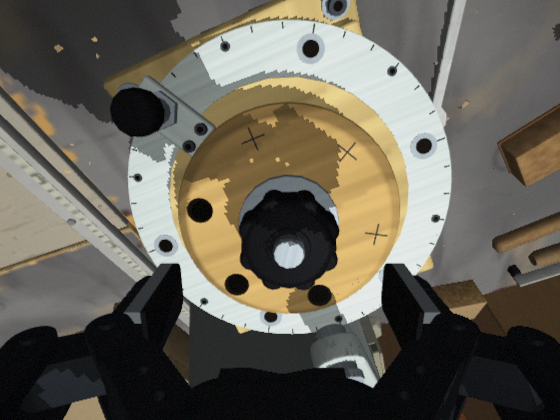

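jog_arm --steps '[[[0.1,0.07,0.9],[-0.1,0,-0.3]],[[0.1,0.07,0.9],[-0.1,0,-0.3]],[[0.1,0.06,0.9],[-0.1,0,-0.3]],[[0.1,0.06,0.9],[-0.1,0,-0.3]],[[0.1,0.06,0.8],[-0.1,0,-0.3]],[[0,0,0],[0,0,0]]]'

```text
t: 3.05
tool_pos: [0.5536, 0.2195, 0.2884]
tool_rot: [0.37, 2.599, 0.143]
contact_force: [-0.4, 0.0, 0.1]
opening: 0.0853
```

```bash
python3 - <<'E'
from h import *
where(); t,M=target([0,0,.081],160); plan(t,M,1)
E
```

```text
t 3.05 grasp(plate mm) [ 0.5  0.4 79.6] phi 160.1 tilt 0.05 open 85.3 F [-0.4  0.   0.1] T [0.02 0.19 0.05] q6 -0.93 q [ 0.27 -0.02  1.91 -0.15  0.74 -0.93]
rows [[[0.03,-0.05,-0.14],[-0.0,0.01,0.14]]]
```

Good. Close with 50 N.

jog_arm --steps '[[[0,0,0],[0,0,0]],[[0,0,0],[0,0,0]],[[0,0,0],[0,0,0]],[[0,0,0],[0,0,0]],[[0,0,0],[0,0,0]],[[0,0,0],[0,0,0]]]' --fingers -1 --grip_force 50

```text
t: 3.65
tool_pos: [0.5532, 0.2186, 0.2886]
tool_rot: [0.37, 2.6, 0.14]
contact_force: [1.2, -0.3, -2.9]
opening: 0.0524
```

```bash
python3 - <<'E'
from h import *
where()
cv2.imwrite("pics/w3.png",ctrl.get_image("wrist")[:,:,::-1])
E
```

```text
t 3.65 grasp(plate mm) [-0.1 -0.8 80.1] phi 160.2 tilt 0.17 open 52.4 F [ 1.2 -0.3 -2.9] T [0.17 0.07 0.17] q6 -0.93 q [ 0.27 -0.02  1.91 -0.16  0.74 -0.93]
```

View pics/w3.png

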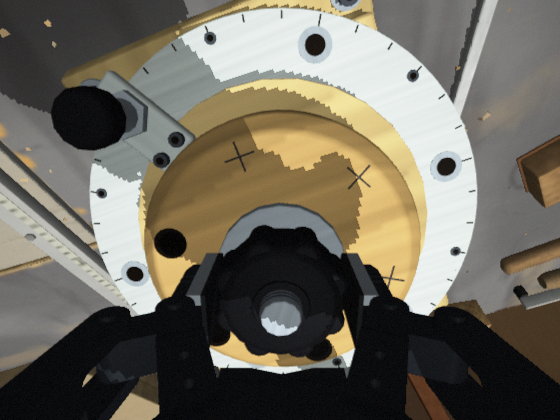

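jog_arm --steps '[[[0,0,-0.02],[0,0,-7]],[[0,0,-0.02],[0,0,-7]],[[0,0,-0.02],[0,0,-7]],[[0,0,-0.02],[0,0,-7]],[[0,0,-0.02],[0,0,-7]],[[0,0,0],[0,0,0]]]'

```text
t: 4.3
tool_pos: [0.5527, 0.2183, 0.2896]
tool_rot: [-0.452, 2.584, -0.079]
contact_force: [1.0, -0.1, -1.9]
opening: 0.0525
```

```bash
python3 - <<'E'
from h import *
where(); 
cv2.imwrite("pics/w4.png",ctrl.get_image("wrist")[:,:,::-1])
E
```

```text
t 4.30 grasp(plate mm) [-0.3 -1.  81.1] phi -163.8 tilt 0.22 open 52.5 F [ 1.  -0.1 -1.9] T [0.12 0.28 0.34] q6 -1.56 q [ 0.27 -0.02  1.91 -0.15  0.75 -1.56]
```

View pics/w4.png

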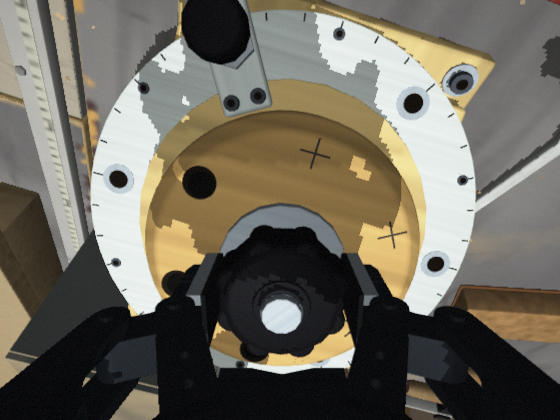

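jog_arm --steps '[[[0,0,-0.02],[0,0,-7]],[[0,0,-0.02],[0,0,-7]],[[0,0,-0.02],[0,0,-7]],[[0,0,-0.02],[0,0,-7]],[[0,0,-0.02],[0,0,-7]],[[0,0,0],[0,0,-4]],[[0,0,0],[0,0,0]]]'

```text
t: 5.05
tool_pos: [0.5524, 0.218, 0.2908]
tool_rot: [-1.308, 2.314, -0.311]
contact_force: [0.0, -0.3, -1.7]
opening: 0.0522
```

```bash
python3 - <<'E'
from h import *
where(); 
cv2.imwrite("pics/w5.png",ctrl.get_image("wrist")[:,:,::-1])
E
```

```text
t 5.05 grasp(plate mm) [-0.1 -1.4 82.4] phi -124.7 tilt 0.28 open 52.2 F [ 0.  -0.3 -1.7] T [-0.1   0.22  0.16] q6 -2.24 q [ 0.27 -0.02  1.91 -0.15  0.75 -2.24]
```

View pics/w5.png

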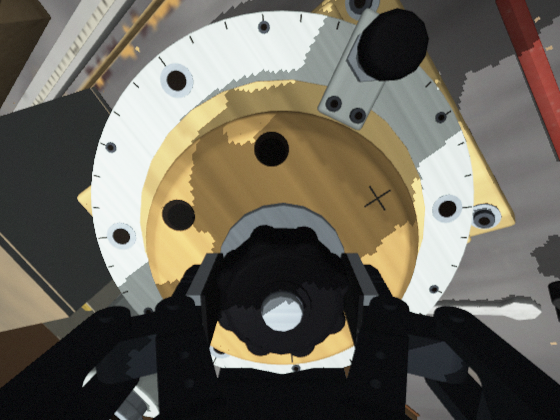

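jog_arm --steps '[[[0,0,0],[0,0,0]],[[0,0,0],[0,0,0]],[[0,0,0],[0,0,0]],[[0,0,-1],[0,0,0]],[[0,0,-2],[0,0,0]],[[0,0,-2],[0,0,0]],[[0,0,-1],[0,0,3]]]' --fingers 1

```text
t: 5.8
tool_pos: [0.5213, 0.2165, 0.3459]
tool_rot: [-1.234, 2.349, -0.291]
contact_force: [-0.4, 0.3, 0.3]
opening: 0.0852
```

```bash
python3 - <<'E'
from h import *
where(); t,M=target([-.0909,-.0525,.105],-150); plan(t,M,7)
cv2.imwrite("pics/w6.png",ctrl.get_image("wrist")[:,:,::-1])
E
```

```text
t 5.80 grasp(plate mm) [  0.4  -0.8 145.6] phi -128.2 tilt 0.29 open 85.2 F [-0.4  0.3  0.3] T [0.01 0.18 0.01] q6 -2.19 q [ 0.28 -0.16  1.94 -0.15  0.86 -2.19]
rows [[[1.39,0.57,0.59],[0.01,-0.04,3.12]],[[1.42,0.5,0.59],[0.01,-0.04,3.12]],[[1.45,0.42,0.59],[0.01,-0.04,3.12]],[[1.47,0.34,0.58],[0.01,-0.04,3.12]],[[1.49,0.26,0.58],[0.01,-0.04,3.12]],[[1.5,0.18,0.58],[0.01,-0.04,3.12]],[[1.51,0.1,0.58],[0.01,-0.04,3.12]]]
```

View pics/w6.png

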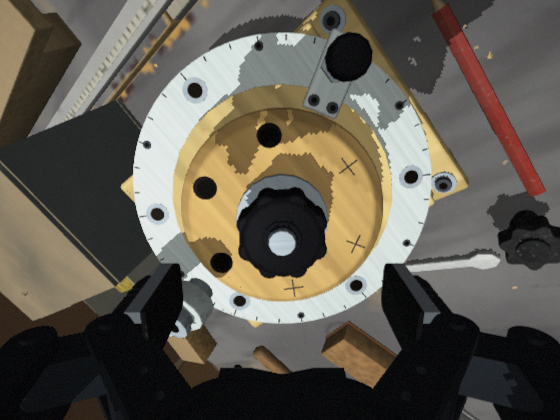

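jog_arm --steps '[[[1.4,0.6,0.4],[0,0,3.1]],[[1.4,0.5,0.4],[0,0,3.1]],[[1.5,0.4,0.6],[0,0,3.1]],[[1.5,0.3,0.6],[0,0,3.1]],[[1.5,0.3,0.6],[0,0,3.1]],[[1.5,0.2,0.6],[0,0,3.1]],[[1.5,0.1,0.6],[0,0,3.1]],[[0,0,0],[0,0,0]]]' --fingers 0.3

```text
t: 6.65
tool_pos: [0.4613, 0.1602, 0.2708]
tool_rot: [-0.744, 2.511, -0.157]
contact_force: [0.0, -0.6, -0.3]
opening: 0.0555
```

```bash
python3 - <<'E'
from h import *
where(); t,M=target([-.0909,-.0525,.085],-150); plan(t,M,2)
cv2.imwrite("pics/w7.png",ctrl.get_image("wrist")[:,:,::-1])
print(proj("wrist",plate2w([-.0909,-.0525,.066])))
E
```

```text
t 6.65 grasp(plate mm) [-90.2 -52.8 112.3] phi -150.7 tilt 0.47 open 55.5 F [ 0.  -0.6 -0.3] T [-0.07  0.33  0.02] q6 -1.89 q [ 0.2  -0.28  2.17 -0.1   0.72 -1.89]
rows [[[-0.02,0.01,1.37],[-0.09,0.22,-0.33]],[[-0.03,0.01,1.37],[-0.09,0.22,-0.33]]]
[282.56249316 236.6843452 ]
```

View pics/w7.png

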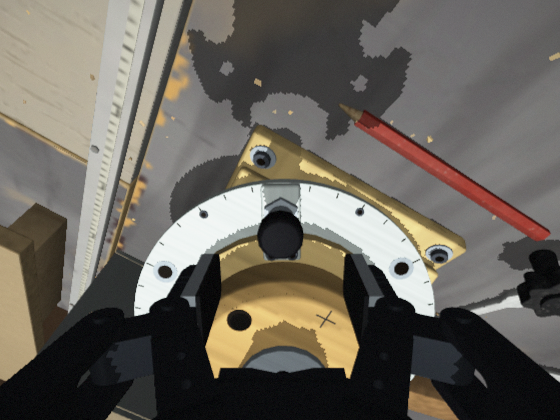

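jog_arm --steps '[[[0,0,1.3],[0,0.2,0]],[[0,0,1.3],[0,0.2,0]],[[0,0,1.3],[0,0,0]],[[0,0,1],[0,0,0]],[[0,0,0],[0,0,0]]]'

```text
t: 7.2
tool_pos: [0.492, 0.1642, 0.2357]
tool_rot: [-0.75, 2.5, -0.163]
contact_force: [-0.2, 0.4, 0.3]
opening: 0.0555
```

```bash
python3 - <<'E'
from h import *
where(); t,M=target([-.0909,-.0525,.059],-150); plan(t,M,1)
E
```

```text
t 7.20 grasp(plate mm) [-79.5 -50.8  66.5] phi -150.2 tilt 1.01 open 55.5 F [-0.2  0.4  0.3] T [-0.09  0.24 -0.02] q6 -1.89 q [ 0.19 -0.14  2.13 -0.11  0.62 -1.89]
rows [[[0.85,0.3,0.74],[-0.49,0.88,-0.25]]]
```

jog_arm --steps '[[[0.85,0.25,0.2],[-0.4,0.8,-0.2]],[[0,0,0],[0,0,0]]]'

```text
t: 7.4
tool_pos: [0.4859, 0.162, 0.2302]
tool_rot: [-0.76, 2.513, -0.162]
contact_force: [-0.2, 0.3, 0.2]
opening: 0.0555
```

```bash
python3 - <<'E'
from h import *
where(); t,M=target([-.0909,-.0525,.059],-150); plan(t,M,1)
E
```

```text
t 7.40 grasp(plate mm) [-90.  -52.7  64.8] phi -150.0 tilt 0.12 open 55.5 F [-0.2  0.3  0.2] T [-0.02  0.27  0.01] q6 -1.90 q [ 0.19 -0.15  2.14 -0.11  0.63 -1.9 ]
rows [[[0.04,0.05,0.58],[-0.07,0.09,0.03]]]
```

jog_arm --steps '[[[0.1,0.05,0.6],[0,0.1,0]],[[0,0,0],[0,0,0]],[[0,0,0],[0,0,0]],[[0,0,0],[0,0,0]],[[0,0,0],[0,0,0]],[[0,0,0],[0,0,0]]]' --fingers -1 --grip_force 60

```text
t: 8.0
tool_pos: [0.4879, 0.1618, 0.2254]
tool_rot: [-0.76, 2.513, -0.163]
contact_force: [-1.2, -2.0, -0.4]
opening: 0.0239
```

```bash
python3 - <<'E'
from h import *
where()
cv2.imwrite("pics/w8.png",ctrl.get_image("wrist")[:,:,::-1])
E
```

```text
t 8.00 grasp(plate mm) [-90.7 -53.2  59.6] phi -150.0 tilt 0.16 open 23.9 F [-1.2 -2.  -0.4] T [-0.08  0.27  0.01] q6 -1.90 q [ 0.19 -0.13  2.14 -0.11  0.62 -1.9 ]
```

View pics/w8.png

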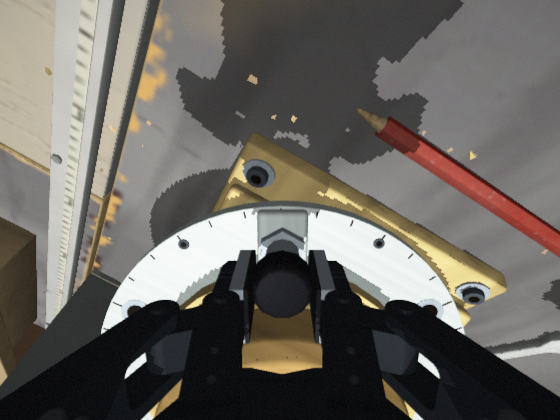

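jog_arm --steps '[[[0,0,-0.5],[0,0,0]],[[0,0,-0.5],[0,0,0]],[[0,0,-0.4],[0,0,0]],[[0,0,0],[0,0,0]],[[0,0,0],[0,0,0]]]'

```text
t: 8.55
tool_pos: [0.4809, 0.1612, 0.2361]
tool_rot: [-0.758, 2.51, -0.162]
contact_force: [7.4, 0.4, -7.0]
opening: 0.0241
```

```bash
python3 - <<'E'
from h import *
where()
cv2.imwrite("pics/w9.png",ctrl.get_image("wrist")[:,:,::-1])
i=ctrl.get_image("side")[:,:,::-1]; cv2.imwrite("pics/s9.png",cv2.resize(i[110:310,170:400],(690,600),interpolation=2))
E
```

```text
t 8.55 grasp(plate mm) [-90.9 -53.1  72.5] phi -150.0 tilt 0.33 open 24.1 F [ 7.4  0.4 -7. ] T [ 0.1  -0.13  0.08] q6 -1.90 q [ 0.19 -0.17  2.15 -0.11  0.64 -1.9 ]
```

View pics/w9.png

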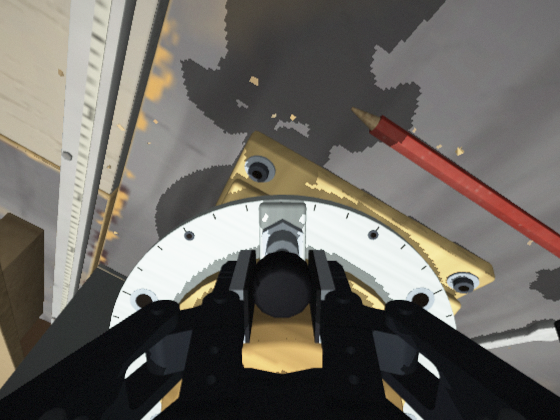

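View pics/s9.png

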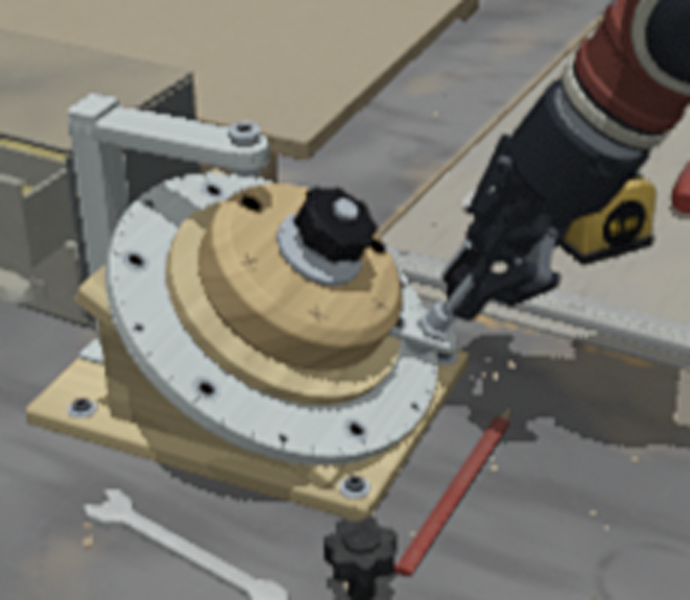

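jog_arm --steps '[[[-0.04,0.9,0],[0,0,5]],[[-0.04,0.9,0],[0,0,5]],[[-0.04,0.9,0],[0,0,5]],[[-0.04,0.9,0],[0,0,5]]]'

```text
t: 9.05
tool_pos: [0.4683, 0.1948, 0.2283]
tool_rot: [-0.293, 2.593, -0.033]
contact_force: [7.2, 0.9, -6.1]
opening: 0.024
```

```bash
cat >> h.py <<'E'
def swing(z,end=150,n=4):
    where(); p,m,o=pose(); g=w2plate(p+G*m[:,2]); b0=np.degrees(np.arctan2(g[1],g[0]))%360
    print("bearing %.1f radius %.1f"%(b0,np.hypot(*g[:2])*1e3)); out=[]
    for k in range(1,n+1):
        b=b0+(end-b0)*k/n; t,M=target([.105*np.cos(np.radians(b)),.105*np.sin(np.radians(b)),z],b)
        rv=R.from_matrix(m.T@M).as_rotvec(); out.append([list((m.T@(t-p)*100).round(2)),list(np.degrees(rv).round(2))]); p,m=t,M
    print(str(out).replace("np.float64(","").replace(")",""))
E
python3 - <<'E'
from h import *
swing(.0725,150,8)
E
```

```text
t 9.05 grasp(plate mm) [-103.3  -18.6   71. ] phi -170.8 tilt 0.53 open 24.0 F [ 7.2  0.9 -6.1] T [ 0.09 -0.2   0.24] q6 -1.41 q [ 0.27 -0.15  2.15 -0.18  0.63 -1.41]
bearing 190.2 radius 104.9
[[[-0.16, 0.91, -0.15], [-0.01, 0.53, 4.04]], [[-0.04, 0.92, 0.0], [-0.0, -0.0, 5.02]], [[-0.04, 0.92, 0.0], [-0.0, -0.0, 5.02]], [[-0.04, 0.92, 0.0], [0.0, 0.0, 5.02]], [[-0.04, 0.92, -0.0], [0.0, -0.0, 5.02]], [[-0.04, 0.92, 0.0], [-0.0, -0.0, 5.02]], [[-0.04, 0.92, 0.0], [-0.0, -0.0, 5.02]], [[-0.04, 0.92, -0.0], [-0.0, -0.0, 5.02]]]
```

jog_arm --steps '[[[-0.1,0.9,-0.15],[0,0.3,4.2]],[[-0.04,0.92,-0.05],[0,0.1,5]],[[-0.04,0.92,-0.03],[0,0.1,5]],[[-0.04,0.92,-0.03],[0,0,5]]]'

```text
t: 9.45
tool_pos: [0.4661, 0.2319, 0.23]
tool_rot: [0.162, 2.61, 0.088]
contact_force: [7.9, -0.5, -6.7]
opening: 0.024
```

```bash
python3 - <<'E'
from h import *
swing(.0725,150,4)
E
```

```text
t 9.45 grasp(plate mm) [-102.9   18.3   72.4] phi 169.3 tilt 0.31 open 24.0 F [ 7.9 -0.5 -6.7] T [-0.24 -0.25 -0.02] q6 -0.95 q [ 0.35 -0.12  2.11 -0.24  0.65 -0.95]
bearing 169.9 radius 104.5
[[[-0.07, 0.92, -0.01], [0.05, 0.3, 4.35]], [[-0.04, 0.91, 0.0], [-0.0, -0.0, 4.98]], [[-0.04, 0.91, 0.0], [0.0, 0.0, 4.98]], [[-0.04, 0.91, -0.0], [0.0, -0.0, 4.98]]]
```

jog_arm --steps '[[[-0.05,0.92,-0.05],[0,0.2,4.5]],[[-0.04,0.92,-0.02],[0,0.1,5]],[[-0.04,0.92,-0.02],[0,0,5]],[[-0.02,0.7,0],[0,0,4]],[[0,0,0],[0,0,0]]]'

```text
t: 9.95
tool_pos: [0.4752, 0.2652, 0.2349]
tool_rot: [0.597, 2.56, 0.203]
contact_force: [6.7, 0.2, -6.4]
opening: 0.0241
```

```bash
python3 - <<'E'
from h import *
swing(.0725,150,1)
cv2.imwrite("pics/w10.png",ctrl.get_image("wrist")[:,:,::-1])
E
```

```text
t 9.95 grasp(plate mm) [-91.   50.8  71. ] phi 150.1 tilt 0.23 open 24.1 F [ 6.7  0.2 -6.4] T [ 0.06 -0.18  0.04] q6 -0.53 q [ 0.41 -0.06  2.05 -0.28  0.67 -0.53]
bearing 150.8 radius 104.2
[[[0.02, 0.16, -0.15], [0.04, 0.22, 0.13]]]
```

View pics/w10.png

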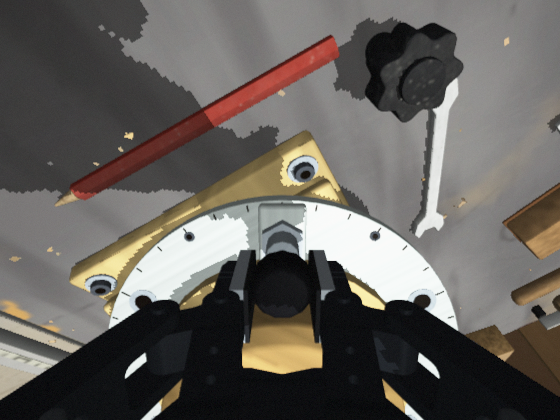

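jog_arm --steps '[[[0,0.15,0],[0,0.1,0]],[[0,0,0],[0,0,0]]]'

```text
t: 10.2
tool_pos: [0.4762, 0.2657, 0.2341]
tool_rot: [0.595, 2.562, 0.201]
contact_force: [6.6, 0.2, -6.2]
opening: 0.0236
```

```bash
python3 - <<'E'
from h import *
swing(.0595,150,1)
E
```

```text
t 10.20 grasp(plate mm) [-90.7  51.1  69.8] phi 150.2 tilt 0.19 open 23.6 F [ 6.6  0.2 -6.2] T [ 0.08 -0.19  0.01] q6 -0.53 q [ 0.41 -0.06  2.05 -0.28  0.67 -0.53]
bearing 150.6 radius 104.1
[[[0.04, 0.1, 1.03], [-0.03, 0.18, 0.23]]]
```

jog_arm --steps '[[[0.03,0.15,0],[0,0.1,0.2]],[[0,0.05,0.3],[0,0,0]],[[0,0,0.4],[0,0,0]],[[0,0,0.3],[0,0,0]],[[0,0,0],[0,0,0]]]'

```text
t: 10.7
tool_pos: [0.4818, 0.267, 0.2263]
tool_rot: [0.603, 2.564, 0.197]
contact_force: [0.3, -3.0, -1.7]
opening: 0.0242
```

```bash
python3 - <<'E'
from h import *
swing(.0595,150,1)
cv2.imwrite("pics/w11.png",ctrl.get_image("wrist")[:,:,::-1])
E
```

```text
t 10.70 grasp(plate mm) [-90.4  51.6  60.1] phi 150.0 tilt 0.31 open 24.2 F [ 0.3 -3.  -1.7] T [-0.21  0.35 -0.16] q6 -0.52 q [ 0.4  -0.03  2.04 -0.28  0.66 -0.52]
bearing 150.3 radius 104.1
[[[0.08, -0.03, 0.06], [-0.3, 0.04, -0.03]]]
```

View pics/w11.png

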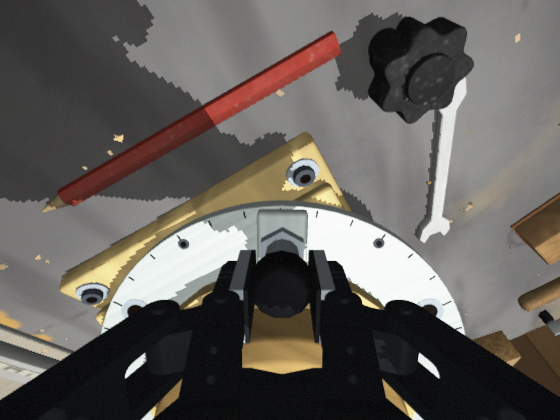

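jog_arm --steps '[[[0,0,0],[0,0,0]],[[0,0,0],[0,0,0]],[[0,0,0],[0,0,0]],[[0,0,-0.5],[0,0,0]],[[0,0,-1.5],[0,0,0]],[[0,0,-2],[0,0,0]],[[0,0,-2],[0,0,0]],[[0,0,-1],[0,0,0]]]' --fingers 0.3

```text
t: 11.55
tool_pos: [0.4455, 0.2655, 0.2888]
tool_rot: [0.602, 2.566, 0.198]
contact_force: [-0.4, -0.6, -0.3]
opening: 0.0552
```

```bash
python3 - <<'E'
from h import *
where(); 
cv2.imwrite("pics/w12.png",ctrl.get_image("wrist")[:,:,::-1])
i=ctrl.get_image("side")[:,:,::-1]; cv2.imwrite("pics/s12.png",cv2.resize(i[110:310,170:400],(690,600),interpolation=2))
t,M=target([0,0,.14],-125); plan(t,M,12)
print(proj("wrist",plate2w([-.0909,.0525,.066])),proj("side",plate2w([-.0909,.0525,.055])))
E
```

```text
t 11.55 grasp(plate mm) [-90.8  52.6 132.5] phi 150.0 tilt 0.31 open 55.2 F [-0.4 -0.6 -0.3] T [ 0.04  0.25 -0.01] q6 -0.54 q [ 0.43 -0.2   2.08 -0.26  0.79 -0.54]
rows [[[-0.87,-0.01,-0.06],[-0.02,-0.02,-7.08]],[[-0.86,-0.12,-0.06],[-0.02,-0.02,-7.08]],[[-0.84,-0.22,-0.06],[-0.02,-0.02,-7.08]],[[-0.81,-0.32,-0.06],[-0.02,-0.02,-7.08]],[[-0.76,-0.42,-0.06],[-0.02,-0.02,-7.08]],[[-0.7,-0.51,-0.06],[-0.02,-0.02,-7.08]],[[-0.64,-0.6,-0.06],[-0.02,-0.02,-7.08]],[[-0.56,-0.67,-0.06],[-0.02,-0.02,-7.08]],[[-0.47,-0.73,-0.06],[-0.02,-0.02,-7.08]],[[-0.38,-0.79,-0.06],[-0.02,-0.02,-7.08]],[[-0.28,-0.83,-0.06],[-0.02,-0.02,-7.08]],[[-0.17,-0.85,-0.06],[-0.02,-0.02,-7.08]]]
[280.01904199 229.91051013] [301.17046876 236.63009175]
```

View pics/w12.png

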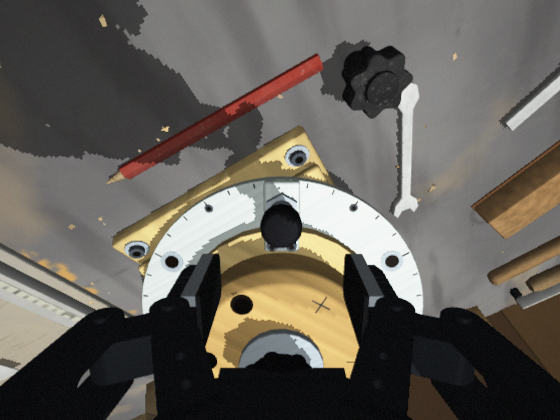

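View pics/s12.png

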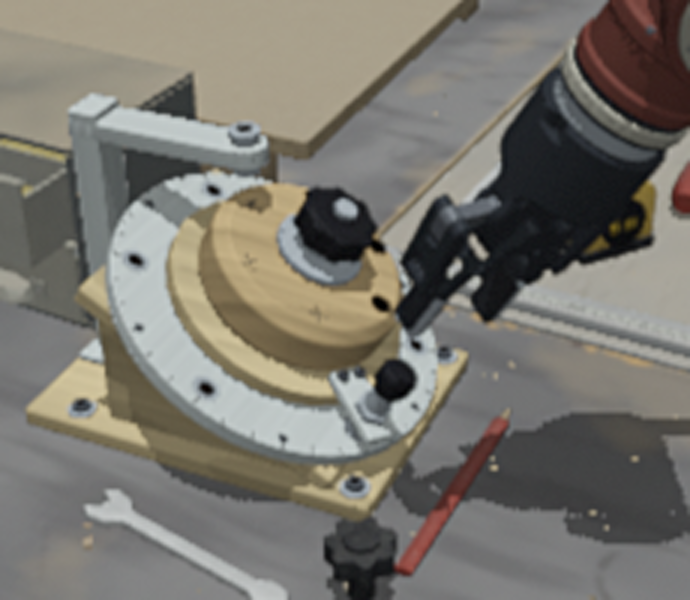

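jog_arm --steps '[[[-0.9,0,-0.1],[0,0,-7]],[[-0.9,-0.1,-0.1],[0,0,-7]],[[-0.85,-0.2,-0.1],[0,0,-7]],[[-0.8,-0.3,-0.1],[0,0,-7]],[[-0.8,-0.4,-0.1],[0,0,-7]],[[-0.7,-0.5,-0.1],[0,0,-7]],[[-0.6,-0.6,0],[0,0,-7]],[[-0.6,-0.7,0],[0,0,-7]]]' --fingers 1

```text
t: 12.45
tool_pos: [0.4996, 0.2328, 0.3171]
tool_rot: [-0.726, 2.539, -0.156]
contact_force: [0.7, 0.9, 0.2]
opening: 0.0857
```

```bash
python3 - <<'E'
from h import *
where(); 
t,M=target([0,0,.14],-125); plan(t,M,5)
E
```

```text
t 12.45 grasp(plate mm) [-33.4  16.2 131. ] phi -151.6 tilt 0.89 open 85.7 F [0.7 0.9 0.2] T [-0.06  0.26 -0.01] q6 -1.71 q [ 0.33 -0.16  1.99 -0.18  0.83 -1.71]
rows [[[-0.38,-0.6,-0.19],[0.05,-0.17,-5.32]],[[-0.33,-0.63,-0.19],[0.05,-0.17,-5.32]],[[-0.27,-0.66,-0.18],[0.05,-0.17,-5.32]],[[-0.2,-0.68,-0.18],[0.05,-0.17,-5.32]],[[-0.14,-0.7,-0.18],[0.05,-0.17,-5.32]]]
```

jog_arm --steps '[[[-0.4,-0.6,-0.2],[0,-0.2,-5.3]],[[-0.3,-0.6,-0.2],[0,-0.2,-5.3]],[[-0.3,-0.7,-0.2],[0,-0.2,-5.3]],[[-0.2,-0.7,-0.2],[0,-0.2,-5.3]],[[-0.15,-0.7,-0.2],[0,0,-5.3]],[[0,0,0],[0,0,0]]]'

```text
t: 13.05
tool_pos: [0.5258, 0.2153, 0.3354]
tool_rot: [-1.325, 2.313, -0.308]
contact_force: [-0.2, 1.0, 0.3]
opening: 0.0855
```

```bash
python3 - <<'E'
from h import *
where(); 
t,M=target([0,-.001,.083],-124.7); plan(t,M,5)
cv2.imwrite("pics/w13.png",ctrl.get_image("wrist")[:,:,::-1])
print(proj("wrist",plate2w([0,0,.083])))
E
```

```text
t 13.05 grasp(plate mm) [ -2.2  -2.1 134.3] phi -124.0 tilt 0.69 open 85.5 F [-0.2  1.   0.3] T [-0.03  0.21 -0.02] q6 -2.27 q [ 0.28 -0.14  1.94 -0.14  0.84 -2.27]
rows [[[-0.03,-0.0,1.03],[0.11,-0.08,0.14]],[[-0.03,-0.0,1.03],[0.11,-0.08,0.14]],[[-0.02,0.0,1.03],[0.11,-0.08,0.14]],[[-0.02,0.0,1.03],[0.11,-0.08,0.14]],[[-0.02,0.0,1.03],[0.11,-0.08,0.14]]]
[277.06799184 244.61425083]
```

View pics/w13.png

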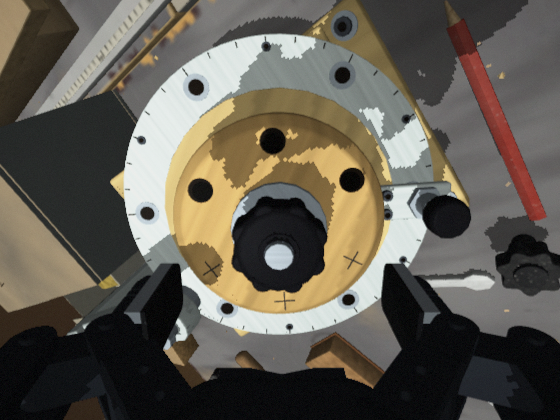

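jog_arm --steps '[[[0,0,1],[0.1,-0.1,0]],[[0,0,1],[0.1,-0.1,0]],[[0,0,1],[0.1,-0.1,0]],[[0,0,1],[0.1,-0.1,0]],[[0,0,0.8],[0.1,0,0]],[[0,0,0],[0,0,0]]]'

```text
t: 13.7
tool_pos: [0.5496, 0.2172, 0.2846]
tool_rot: [-1.318, 2.313, -0.309]
contact_force: [-0.4, 0.4, -0.0]
opening: 0.0854
```

```bash
python3 - <<'E'
from h import *
where(); 
t,M=target([0,-.0005,.083],-124.7); plan(t,M,1)
E
```

```text
t 13.70 grasp(plate mm) [-6.3 -1.7 78.4] phi -124.3 tilt 0.46 open 85.4 F [-0.4  0.4 -0. ] T [-0.02  0.26 -0.02] q6 -2.25 q [ 0.27 -0.02  1.92 -0.15  0.74 -2.25]
rows [[[-0.38,-0.35,-0.47],[0.36,-0.29,0.42]]]
```

jog_arm --steps '[[[-0.38,-0.35,-0.45],[0.3,-0.3,0.4]],[[0,0,0],[0,0,0]]]'

```text
t: 13.9
tool_pos: [0.5521, 0.2186, 0.2911]
tool_rot: [-1.305, 2.31, -0.308]
contact_force: [0.6, -0.8, -0.3]
opening: 0.0855
```

```bash
python3 - <<'E'
from h import *
where(); 
t,M=target([0,-.0005,.083],-124.7); plan(t,M,1)
E
```

```text
t 13.90 grasp(plate mm) [ 0.3 -0.2 82.7] phi -124.7 tilt 0.07 open 85.5 F [ 0.6 -0.8 -0.3] T [0.01 0.28 0.01] q6 -2.25 q [ 0.27 -0.03  1.91 -0.15  0.75 -2.25]
rows [[[0.03,0.02,-0.03],[0.05,0.02,-0.02]]]
```

jog_arm --steps '[[[0,0,0],[0,0,0]],[[0,0,0],[0,0,0]],[[0,0,0],[0,0,0]],[[0,0,0],[0,0,0]],[[0,0,0],[0,0,0]],[[0,0,0],[0,0,0]]]' --fingers -1 --grip_force 60

```text
t: 14.5
tool_pos: [0.5516, 0.219, 0.2931]
tool_rot: [-1.304, 2.309, -0.308]
contact_force: [-0.5, 0.5, -1.5]
opening: 0.052
```

jog_arm --steps '[[[0,0,0.02],[0,0,7]],[[0,0,0.02],[0,0,7]],[[0,0,0.02],[0,0,7]],[[0,0,0.02],[0,0,7]],[[0,0,0.02],[0,0,7]],[[0,0,0],[0,0,0]]]'

```text
t: 15.1
tool_pos: [0.5526, 0.2186, 0.2923]
tool_rot: [-0.518, 2.567, -0.096]
contact_force: [0.6, 0.3, -1.5]
opening: 0.0517
```

```bash
python3 - <<'E'
from h import *
where(); 
cv2.imwrite("pics/w14.png",ctrl.get_image("wrist")[:,:,::-1])
E
```

```text
t 15.10 grasp(plate mm) [ 1.8 -0.5 83.5] phi -160.8 tilt 0.16 open 51.7 F [ 0.6  0.3 -1.5] T [ 0.09  0.27 -0.16] q6 -1.61 q [ 0.27 -0.03  1.91 -0.15  0.74 -1.61]
```

View pics/w14.png

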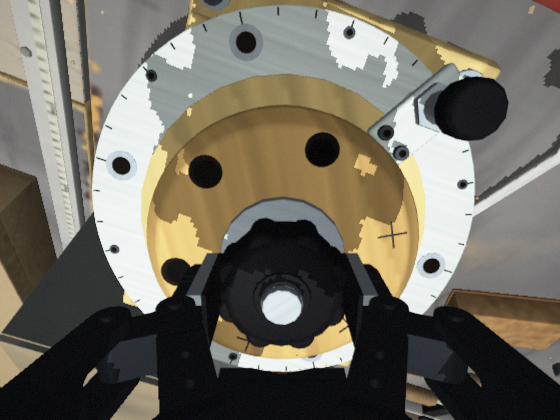

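jog_arm --steps '[[[0,0,0.02],[0,0,7]],[[0,0,0.03],[0,0,7]],[[0,0,0.03],[0,0,7]],[[0,0,0.03],[0,0,7]],[[0,0,0.03],[0,0,7]],[[0,0,0.02],[0,0,3]],[[0,0,0],[0,0,0]]]'

```text
t: 15.85
tool_pos: [0.5534, 0.2179, 0.2914]
tool_rot: [0.348, 2.6, 0.133]
contact_force: [0.9, 0.3, -1.9]
opening: 0.0518
```

```bash
python3 - <<'E'
from h import *
where(); 
cv2.imwrite("pics/w15.png",ctrl.get_image("wrist")[:,:,::-1])
E
```

```text
t 15.85 grasp(plate mm) [ 1.9 -1.7 82.3] phi 161.2 tilt 0.22 open 51.8 F [ 0.9  0.3 -1.9] T [ 0.24  0.24 -0.14] q6 -0.95 q [ 0.27 -0.02  1.91 -0.16  0.74 -0.95]
```

View pics/w15.png

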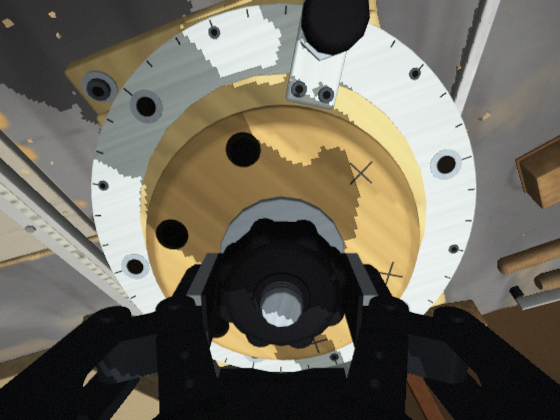

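Nearly at zero; turn on until the torque rises.

jog_arm --steps '[[[0,0,0.01],[0,0,3]],[[0,0,0],[0,0,3]],[[0,0,0],[0,0,0]]]'

```text
t: 16.2
tool_pos: [0.5541, 0.2177, 0.2917]
tool_rot: [0.459, 2.58, 0.158]
contact_force: [1.2, 0.3, -1.6]
opening: 0.052
```

```bash
python3 - <<'E'
from h import *
where(); 
p,m,o=pose(); print("torque about tool axis", o["wrist_torque"]@m[:,2])
E
```

```text
t 16.20 grasp(plate mm) [ 3.3 -2.6 82.3] phi 156.3 tilt 0.55 open 52.0 F [ 1.2  0.3 -1.6] T [-0.09  0.04  0.17] q6 -0.86 q [ 0.27 -0.02  1.91 -0.16  0.74 -0.86]
torque about tool axis -0.18864745930267438
```

```bash
python3 - <<'E'
from h import *
t,M=target([0.0005,-.001,.0815],153); plan(t,M,1)
cv2.imwrite("pics/w16.png",ctrl.get_image("wrist")[:,:,::-1])
E
```

```text
rows [[[0.19,-0.04,0.08],[-0.24,0.5,3.29]]]
```

View pics/w16.png

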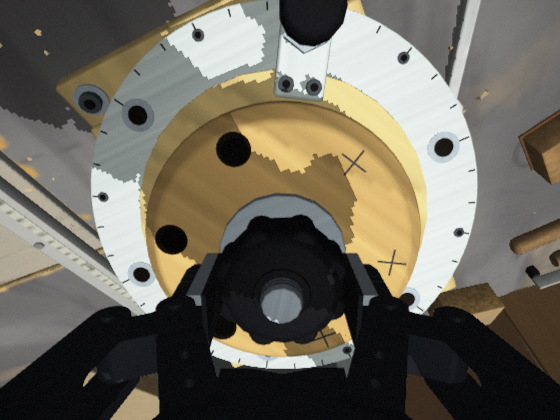

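jog_arm --steps '[[[0.15,0,0.05],[-0.2,0.4,3]],[[0,0,0],[0,0,4]],[[0,0,0],[0,0,4]],[[0,0,0],[0,0,0]]]'

```text
t: 16.65
tool_pos: [0.5561, 0.2156, 0.2929]
tool_rot: [0.676, 2.531, 0.213]
contact_force: [-0.3, 0.7, -1.3]
opening: 0.0518
```

```bash
python3 - <<'E'
from h import *
where(); 
p,m,o=pose(); print("torque about tool axis", o["wrist_torque"]@m[:,2])
cv2.imwrite("pics/w17.png",ctrl.get_image("wrist")[:,:,::-1])
a=[cv2.imread(f"pics/w{k}.png")[200:370,195:370] for k in (3,15,16,17)]
cv2.imwrite("pics/cmp.png",cv2.convertScaleAbs(cv2.resize(np.vstack([np.hstack(a[:2]),np.hstack(a[2:])]),None,fx=1.7,fy=1.7),alpha=1.8,beta=20))
E
```

```text
t 16.65 grasp(plate mm) [ 6.7 -5.6 82.4] phi 146.7 tilt 1.06 open 51.8 F [-0.3  0.7 -1.3] T [0.05 0.12 0.56] q6 -0.69 q [ 0.27 -0.02  1.91 -0.17  0.74 -0.69]
torque about tool axis -0.4501763022030664
```

View pics/cmp.png

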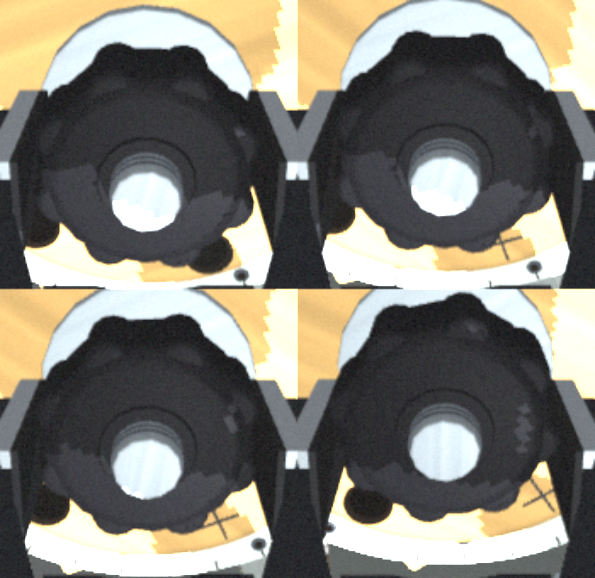

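jog_arm --steps '[[[0,0,0],[0,0,0]],[[0,0,0],[0,0,0]],[[0,0,0],[0,0,0]],[[0,0,-0.5],[0,0,0]],[[0,0,-2],[0,0,0]],[[0,0,-2],[0,0,0]],[[0,0,-2],[0,0,0]],[[0,0,0],[0,0,0]]]' --fingers 1

```text
t: 17.5
tool_pos: [0.5208, 0.2149, 0.3515]
tool_rot: [0.678, 2.535, 0.217]
contact_force: [0.9, 0.0, 1.5]
opening: 0.0854
```

```bash
python3 - <<'E'
from h import *
where(); t,M=target([0,0,.20],-174.4); plan(t,M,8)
cv2.imwrite("pics/w18.png",ctrl.get_image("wrist")[:,:,::-1])
E
```

```text
t 17.50 grasp(plate mm) [  4.9  -3.5 150.8] phi 146.6 tilt 0.79 open 85.4 F [0.9 0.  1.5] T [ 0.03  0.25 -0.02] q6 -0.69 q [ 0.28 -0.17  1.94 -0.16  0.85 -0.69]
rows [[[0.04,-0.0,-0.62],[-0.05,0.09,-4.88]],[[0.04,0.0,-0.62],[-0.05,0.09,-4.88]],[[0.04,0.01,-0.62],[-0.05,0.09,-4.88]],[[0.04,0.01,-0.62],[-0.05,0.09,-4.88]],[[0.04,0.01,-0.62],[-0.05,0.09,-4.88]],[[0.04,0.02,-0.62],[-0.05,0.09,-4.88]],[[0.04,0.02,-0.62],[-0.05,0.09,-4.88]],[[0.04,0.03,-0.61],[-0.05,0.09,-4.88]]]
```

View pics/w18.png

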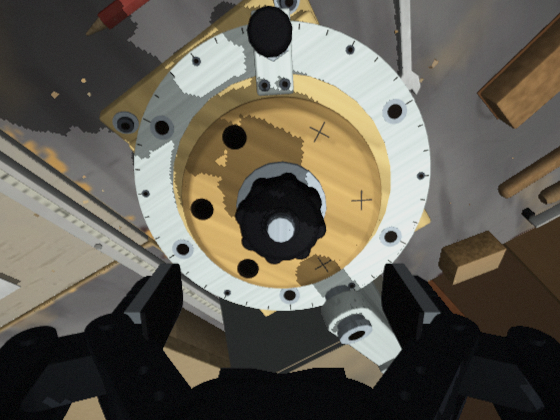

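jog_arm --steps '[[[0,0,-0.6],[0,0.1,-4.9]],[[0,0,-0.6],[0,0.1,-4.9]],[[0,0,-0.6],[0,0.1,-4.9]],[[0,0,-0.6],[0,0.1,-4.9]],[[0,0,-0.6],[0,0,-4.9]],[[0,0,-0.6],[0,0,-4.9]],[[0,0,-0.6],[0,0,-4.9]],[[0,0,-0.3],[0,0,-4.5]]]'

```text
t: 18.35
tool_pos: [0.498, 0.2131, 0.3794]
tool_rot: [-0.24, 2.622, -0.032]
contact_force: [0.1, -0.1, 0.1]
opening: 0.0855
```

```bash
python3 - <<'E'
from h import *
where()
Pn=P("wrist"); im=ctrl.get_image("wrist")[:,:,::-1]; cv2.imwrite("pics/w19.png",im)
# rectify both views onto the plane of the wheel's top (z=.092)
Pw=np.load("Pw1.npy"); out=[]
for Q,I in((Pw,cv2.imread("pics/w1.png")),(Pn,im)):
    src=[];dst=[]
    for x,y in((-.04,-.04),(-.04,.04),(.04,.04),(.04,-.04)):
        h=Q@np.r_[plate2w([x,y,.088]),1]; src.append(h[:2]/h[2]); dst.append([200+y*5000,200+x*5000])
    out.append(cv2.warpPerspective(np.ascontiguousarray(I),cv2.getPerspectiveTransform(np.float32(src),np.float32(dst)),(400,400)))
cv2.imwrite("pics/rect.png",cv2.convertScaleAbs(np.hstack(out),alpha=1.6,beta=20))
print(proj("wrist",plate2w([-.0909,.0525,.066])))
i=ctrl.get_image("side")[:,:,::-1]; cv2.imwrite("pics/s19.png",cv2.resize(i[110:310,170:400],(690,600),interpolation=2))
E
```

```text
t 18.35 grasp(plate mm) [ -4.7  -3.9 186.4] phi -173.1 tilt 0.98 open 85.5 F [ 0.1 -0.1  0.1] T [-0.01  0.24 -0.03] q6 -1.41 q [ 0.29 -0.24  1.95 -0.15  0.94 -1.41]
[378.14009045  96.27784335]
```

View pics/rect.png

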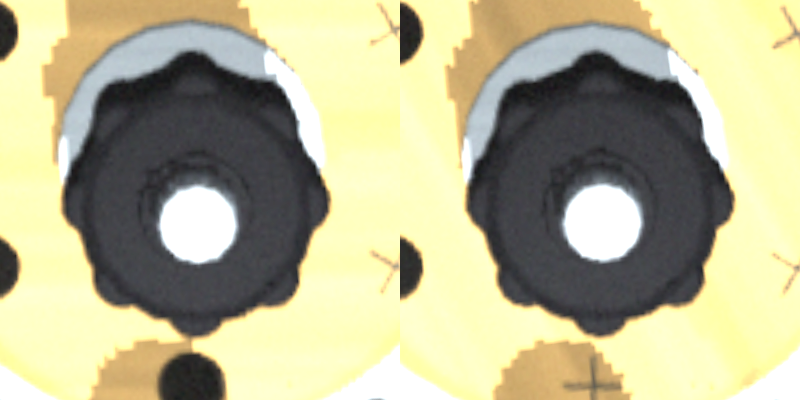

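View pics/s19.png

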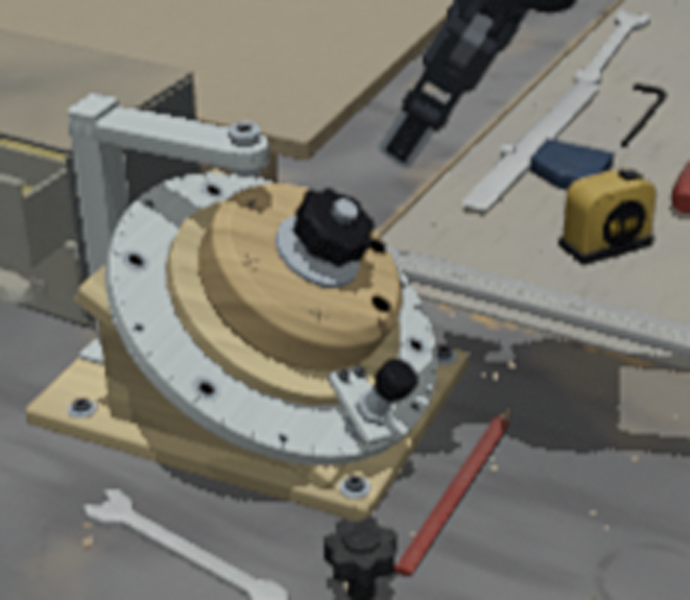

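View pics/w19.png

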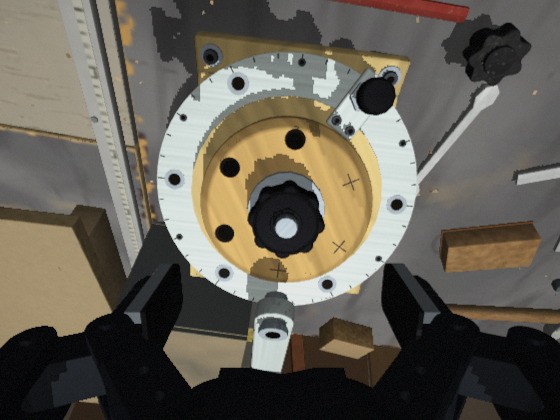

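The rectified wheel matches its tight starting picture, with the lobes at the same angles. The knob sits at (376,96) against a predicted (378,96), and the loose things look unmoved.

```bash
python3 - <<'E'
from station import ctrl
print(ctrl.finish_job())
E
```

```text
the job is handed in; nothing more can be done
None
```

The blank is at its next drilling position and the job is handed in, at about 18.5 s of the 56 s allowed.

**What I did:**
- **Backed off:** I turned the clamp wheel back about 75° (1.3 rad) with the pin still home.
- **Indexed:** I drew the pin out about 13 mm and swung it 60° clockwise to the next hole. There I let it in and released it.
- **Tightened:** I screwed the wheel down until it stopped turning and began to slip in the fingers. The arm then backed away clear of everything.

**Last checks:**
- **Wheel:** seen square on, it looks the same as the tight picture from the start.
- **Pin:** the knob is within about 1 to 3 pixels of where a pin home in the new hole should appear, in both the wrist and side views.
- **Loose things:** the spanner, pencil and star knob look unmoved by eye; I did not measure them.
- **Contact:** the contact force reads about zero.

**What was off:**
- Some jogs drifted by up to about 11 mm, and I corrected those before gripping.
- During the final tightening the tool ended about 9 mm off the wheel's axis. The contact force stayed under 3 N at each reading.

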